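# Close a guarded metering valve with its key

### The job

Lift the valve key out of its stand, put its blade down through the round hole in the guard plate into the slot of the knob below, and turn the knob clockwise (seen from above) until it bears firmly against its stop, without overtightening it. Leave the valve shut, put the key back standing in the hole of its stand, and leave the other things on the bench where they are.

Things in the scene. Friction and masses are not known exactly. Their poses are not given: they have to be found in the camera images.
- valve_unit: Fixed aluminium metering valve, 110 x 90 mm (136 mm over the gas tube stubs at its +y and -y sides), 76 mm high. Solid base block up to z = 24 mm; above it a 90 x 90 mm guard plate, 5 mm thick, top at z = 73 mm, on corner pillars, with skirts at the +y and -y sides. A stop for the knob is concealed in the base; its place differs and can only be felt. Origin: centre of underside.
- guard_hole (a point): Centre of the 30 mm round hole in the guard plate, at the plate's top face; the knob's axis lies exactly below it.
- valve_knob: Round slotted steel knob, 31 mm across, under the guard plate; turns about its z only, clockwise from above to shut. Origin on its axis at its underside, z up, 24 mm above the unit's underside. Its straight slot runs right across it along its own x, 9 mm wide, 12 mm deep: knob top at z = 18 mm (31 mm below the guard's top), slot floor at z = 6 mm.
- knob_top (a point): Centre of the knob's top face. The knob turns against an even friction of 0.12 Nm and stays where left. After 0.45 to 1.25 rad of clockwise turn it meets the hidden stop, which is sprung: from there the torque rises by 1.2 Nm per rad.
- knob_slot (a point): Centre of the slot's floor. Firmly shut: 0.10 to 0.35 Nm on the stop, so 0.22 to 0.47 Nm at the key with the friction; over 0.40 Nm on the stop is overtightened and harms it. Let go, it may spring back until 0.12 Nm is left on the stop; that is still shut. Do not turn it back further.
- valve_key: Loose steel key, 0.08 to 0.17 kg, 116 mm long, upright in its stand at the start. Origin: centre of its foot, z up along it. Blade 22 (x) by 5 mm (y), 14 mm high, its lowest 3 mm only 3 mm thick; shaft 16 mm across; flange 40 mm across, z = 55 to 60 mm, rests on the stand's top; black paddle handle 56 (x) by 14 mm (y), z = 76 to 116 mm, gripped across the 14 mm.
- key_tip (a point): Centre of the key's foot (the end of the blade). The blade is the same after half a turn; in the slot it has about 0.2 rad of play each way.
- key_flange (a point): Centre of the underside of the key's flange, 55 mm above the foot.
- key_handle (a point): Centre of the key's paddle handle, 98 mm above the foot: where to grip it.
- key_stand: Fixed grey plastic stand for the key, 64 x 64 mm and 58 mm high, with one round 28 mm hole straight down through its middle. Origin: centre of its underside.
- key_stand_hole0 (a point): Centre of the mouth of the stand's hole, at its top face.
- tape_roll: Roll of pale tape lying flat, 96 mm across, 25 mm high; bystander. Origin: centre of its underside.
- dish: Round flat dish, 92 mm across, 15 mm high; bystander. Origin: centre of the underside.
- gasket_pack: Small stack of copper gasket rings, 49 mm across, 10 mm high; bystander. Origin: centre of the underside.

How it is judged:
On the way, in this order (a step that is already met when the one before it is completed fails the run):
1. the key's blade is through the guard hole and in the knob's slot, within 4 mm of its floor (z of key_tip in the frame of valve_knob below 0.01 m and horizontal distance between key_tip and valve_knob below 0.006 m), for 0.2 s.
2. with the key in the slot, the knob bears on its stop with at least 4 N (0.08 Nm) (contact force between valve_knob and valve_unit above 4 N and z of key_tip in the frame of valve_knob below 0.012 m), for 0.2 s.
At the end, for the whole second after the job is handed in: The knob still bears on its stop with more than 2 N; the key stands at rest in the stand, its flange down on the stand's top (within 4 mm), within 8 mm of the hole's centre and within 0.1 rad of upright (contact force between valve_knob and valve_unit above 2 N and horizontal distance between key_flange and key_stand_hole0 below 0.008 m and z of key_flange in the frame of key_stand_hole0 below 0.004 m and angle between valve_key's own z axis and vertical below 0.1 rad and linear speed of valve_key below 0.02 m/s); the robot touches nothing.
It fails at once if the knob is overtightened: more than 20 N (0.40 Nm) on its stop (contact force between valve_knob and valve_unit above 20 N).
It fails at once if a bystander is moved by more than 20 mm (distance of any of tape_roll, dish, gasket_pack from where it was at the start of the episode above 0.02 m).
It also fails if it takes over 72 s, if anything falls off the work surface, if the arm or the gripper's body presses on something with over 40 N, if the wrist force passes 120 N, or if a joint passes its speed limit or range.

### The arm

A 6-joint arm with a two-finger parallel gripper is mounted at the origin on a cart in front of the work surface, level with it; the furniture and walls round the work are solid. World frame = base frame: x ahead of the robot, y to its left, z up, the work surface at z = 0. Lengths are in m, angles in rad, forces in N, time in s.
With the tool pointing down it reaches from about 0.375 to 0.975 m from the base axis. Payload 3.8 kg.
Tool frame: the origin (TCP) lies on the centre line of the jaws, within the pads' length; the fingertips stand 17 mm ahead of it and the grasp point (between the pads) lies 2 mm behind it (bot.tip_extent is the distance from the TCP to the fingertips, in m); z points along the fingers, y is the line along which they close (so a half turn about z gives the same grasp; the last joint's range is limited). The gripper opens to 85 mm and grips with 20 to 120 N. Pads are 22 mm wide; open, the fingers measure 114 mm over their backs; the gripper's body (76 mm by 85 mm) begins 54 mm behind the grasp point. The pads swing forward as they close: fully open they stand 13 mm farther back than shut.
Start: joints at [1.135, 0.264, 1.604, -0, 1.274, -0.037], TCP at [0.262, 0.622, 0.248] pointing down, gripper open.
Joint ranges: [-2.63, 2.63], [-0.94, 2.18], [0.31, 2.57], [-1.31, 4.45], [0, 2.66], [-2.55, 2.55]. Speed limits (rad/s): [2.57, 2.57, 3.14, 3.14, 3.14, 3.14].

### API

Orientations are given as a rotation vector (axis times angle).
In Python, from workcell import readout, read_camera, finish_job, bot gives the robot as it stands.
- The arm moves only by the tool jog_arm, never from a script. Its argument "deltas" is one flat list of numbers, 7 for each row, row after row: the shift along the tool's x, y, z in m, then the turn, a rotation vector about the tool's x, y, z in degrees, then the gripper command: -1 is shut, 1 is fully open, values between are in proportion. A call has 1 to 8 rows; each row is the pose to reach, as a shift and turn from the pose commanded when the call began, along the tool's axes at that moment; what a row does not reach only later rows make up. A row lasts 1/10 s, in which the tool goes at most 50 mm and 8.59 degrees, less where a joint would pass 70% of its speed; a pose out of reach is approached as far as the arm can. A call with a gripper value outside its range is refused whole. The fingers move at their own pace and stop on an object; "squeeze" is the grip in N (left out, the last holds). Time passes only in rows, so rows that repeat a pose let the fingers close. It gives the time, the measured TCP pose, the force, the opening and the grip force at its end, in the units of the state.
- readout.read_state(): the state, without advancing time (a new reading comes with each control period).
- read_camera(name): name is "scene" or "top" or "wrist"; returns a dict with "color" (420x560x3 uint8, blue, green, red), "fx", "fy", "cx", "cy" (pixels), "dist" ([k1, k2, p1, p2, k3] as OpenCV has them; the pictures are not rectified), "origin" and "attitude" of the camera in the world. Camera axes: x right, y down, z forward; pixel columns grow to the right and rows downward; lengths in m; the calibration is good to about 2 mm. A picture is of the moment at which its call begins. There is no depth.
- finish_job(): hands the job in; it is judged then, once.
The state is a dict: "time": time; "q": joint angles; "joint_vel": joint speeds; "joint_torque": joint torques, N m; "tool_pos": TCP position; "tcp_rot": TCP orientation; "wrist_force": force on the tool from outside, world axes, zero at the start; "torque": the same for the moment, N m; "width": opening from 0.0 (shut) to 1.0 (fully open); "grip_force": force on a finger pad.
Only numpy, scipy, OpenCV 4.12 (cv2) and the standard library are available. Lean on these libraries where they do the work, as an engineer would, in place of code of your own. Each camera call takes 0.05 s, during which the arm holds its last target. There are 200 camera calls.

## Working session

There is one attempt and no reset: what is moved stays moved. The work goes in short steps, Python scripts to look and compute and a tool call to move; the robot and the scene stay as the last step left them, time stands still between calls to the robot, and variables do not carry over. Pictures are saved under pics/ and viewed, at most 12 in all, crops included, and the job is handed in when it is done.

Besides the shell and the picture viewer there is one more tool, called after "Emit:" by a JSON object that holds its "api" and its "payload", one argument or row to a line. jog_arm: Moves the arm, as the interface text tells. Its arguments: {"type":"object","properties":{"deltas":{"type":"array"},"squeeze":{"type":"number"}},"required":["deltas"]}

```bash
mkdir -p pics
cat > h.py <<'E'
import numpy as np, cv2
from scipy.spatial.transform import Rotation as R
from workcell import readout, read_camera, finish_job, bot
def rot(a):
    a=np.array(a,float)
    if a.shape==(3,3): return a
    return R.from_rotvec(a).as_matrix() if a.size==3 else R.from_quat(a).as_matrix()
def K(c): return np.array([[c['fx'],0,c['cx']],[0,c['fy'],c['cy']],[0,0,1.]])
def ray(c,uv):
    p=cv2.undistortPoints(np.array([[uv]],float),K(c),np.array(c['dist'],float))[0,0]
    return np.array(c['origin']),rot(c['attitude'])@np.array([p[0],p[1],1])
def onz(c,uv,z):
    o,d=ray(c,uv); return o+d*(z-o[2])/d[2]
def proj(c,P):
    A=rot(c['attitude']); r=cv2.Rodrigues(A.T)[0]; t=-A.T@np.array(c['origin'])
    return cv2.projectPoints(np.array(P,float).reshape(-1,3),r,t,K(c),np.array(c['dist'],float))[0].reshape(-1,2)
E
python3 - <<'E'
from h import *
s=readout.read_state();print(s)
ims=[]
for n in ['scene','top']:
    c=read_camera(n);ims.append(c['color']);print(n,c['fx'],c['origin'],c['attitude'])
    cv2.imwrite(f'pics/{n}0.png',c['color'])
E
```

```text
{'time': 0.0, 'q': array([ 1.13508926e+00,  2.64778571e-01,  1.60540949e+00, -8.61250679e-06,
        1.27367698e+00, -3.68827539e-02]), 'joint_vel': array([-2.52696242e-06,  3.25234419e-04, -2.58390938e-03, -1.53558117e-03,
        7.98847730e-05, -1.37581418e-03]), 'joint_torque': array([-7.04768863e-04, -5.15109086e+01, -3.67312324e+01, -3.61408074e-04,
        1.29718080e-02,  4.25696513e-06]), 'tool_pos': array([0.26182272, 0.62138953, 0.24692568]), 'tcp_rot': array([-0.62221997, -3.07882165,  0.00347272]), 'wrist_force': array([0.54928994, 0.31662482, 0.9887606 ]), 'torque': array([ 0.00922308, -0.00909384,  0.02653204]), 'grip_force': 0.0, 'width': 1.0044711707940692}
scene 541.6486074442435 [-0.27985063 -0.41736731  0.68819818] [-1.92774802  1.07190251 -0.55855833]
top 406.4361968748842 [0.31508982 0.0901351  0.94092082] [-2.00045126  2.20337316 -0.26264079]
```

View pics/top0.png

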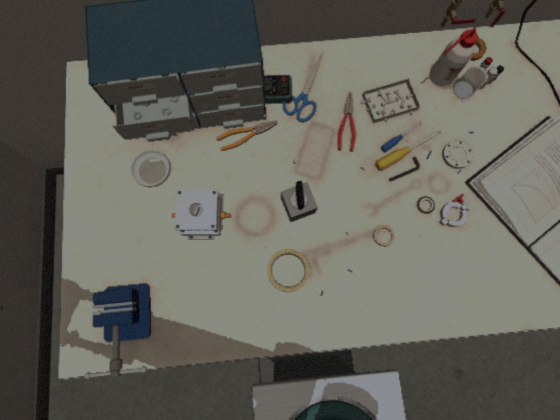

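View pics/scene0.png

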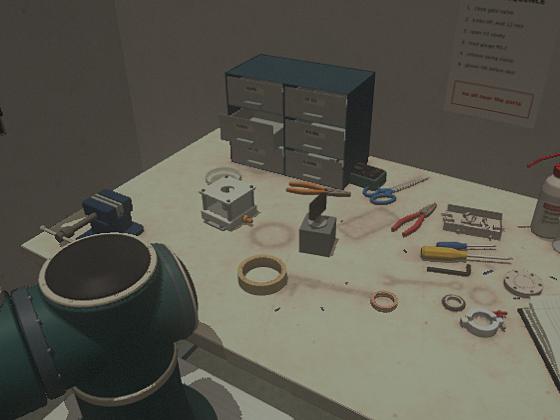

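The top view shows the valve at about (196,212), the key paddle at about (299,195) on its stand at (299,201), the tape roll at (288,270), the dish at (151,168) and the gaskets at (383,236). The scene view agrees: paddle at about (318,205), guard hole near (228,188).

Run:
```python
from h import *
c=read_camera('top')
im=c['color']
for n,uv,z in [('hole',(195.5,210.5),.073),('paddle',(299,195),.119),('stand',(299,201),.058),('tape',(288,270),.02),('dish',(151,168),.01),('gask',(383,236),.01)]:
    print(n,onz(c,uv,z).round(3))
print(proj(c,[readout.read_state()['tool_pos']]))
a=cv2.resize(im[165:250,160:330],None,fx=4.6,fy=4.6,interpolation=cv2.INTER_CUBIC)
a=cv2.convertScaleAbs(a,alpha=1.5); cv2.imwrite('pics/topc.png',a)
# dark paddle
g=cv2.cvtColor(im,cv2.COLOR_BGR2GRAY)[170:225,270:330]
m=(g<25).astype(np.uint8); n,l,st,ce=cv2.connectedComponentsWithStats(m)
for i in range(1,n):
    if st[i,4]>20:
        ys,xs=np.where(l==i); print(st[i],ce[i]+[270,170],cv2.minAreaRect(np.c_[xs+270,ys+170].astype(np.float32)))
```

```text
hole [0.531 0.245 0.073]
paddle [0.532 0.019 0.119]
stand [0.534 0.016 0.058]
tape [0.387 0.055 0.02 ]
dish [0.661 0.357 0.01 ]
gask [ 0.444 -0.173  0.01 ]
[[-57.80493497 373.87779362]]
[ 26  12   8  27 135] [299.42962963 194.78518519] ((299.5615539550781, 194.99232482910156), (26.171329498291016, 5.82963228225708), 82.87498474121094)
```

View pics/topc.png

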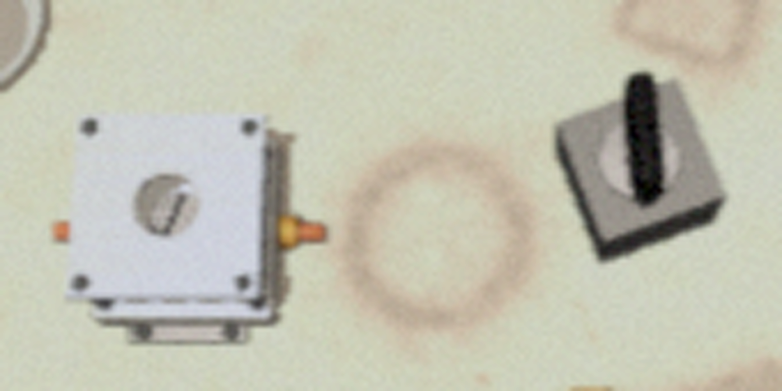

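```bash
cat >> h.py <<'E'
def Rd(yawdeg):
    return R.from_euler('z',yawdeg,degrees=True)*R.from_euler('x',180,degrees=True)
def to(pos,yaw,src=None,show=True):
    s=readout.read_state(); A=R.from_rotvec(s['tcp_rot'])
    d=A.inv().apply(np.array(pos)-s['tool_pos']); r=(A.inv()*Rd(yaw)).as_rotvec(degrees=True)
    print('t',round(s['time'],2),'pos',s['tool_pos'].round(4),'delta',d.round(4),r.round(2)); return d,r
E
python3 - <<'E'
from h import *
c=read_camera('top')
a=onz(c,(160+640/4.6,165+80/4.6),.119);b=onz(c,(160+650/4.6,165+196/4.6),.119);d=a-b
print(a,b,np.degrees(np.arctan2(d[1],d[0])))
a=onz(c,(160+187/4.6,165+185/4.6),.042);b=onz(c,(160+163/4.6,165+235/4.6),.042);d=a-b
print((a+b)/2,np.degrees(np.arctan2(d[1],d[0])))
to([.531,.245,.25],155)
E
```

```text
[0.55914273 0.01613773 0.119     ] [0.5043422 0.0176165 0.119    ] -1.5457291433772067
[0.53750226 0.24458714 0.042     ] -28.420369176661197
t 0.2 pos [0.2619 0.6216 0.2474] delta [-0.3942 -0.2426 -0.0023] [-0.08 -0.    2.15]
```

Emit:
{"api": "jog_arm", "payload": {
  "deltas": [-0.394,-0.243,0,0,0,4,1,-0.394,-0.243,0,0,0,4,1,-0.394,-0.243,0,0,0,4,1,-0.394,-0.243,0,0,0,4,1,-0.394,-0.243,0,0,0,4,1,-0.394,-0.243,0,0,0,4,1,-0.394,-0.243,0,0,0,4,1,-0.394,-0.243,0,0,0,4,1]
}}

```text
time: 1.0
tool_pos: [0.495, 0.2945, 0.2483]
tcp_rot: [0.729, 3.056, 0.0]
wrist_force: [0.7, 0.0, 0.2]
width: 1.001
grip_force: 0.0
```

Run:
```python
from h import *
to([.531,.245,.25],152)
c=read_camera('wrist')
cv2.imwrite('pics/w0.png',c['color']);print(c['origin'],c['attitude'],c['fx'])
print(readout.read_state()['q'])
```

```text
t 1.0 pos [0.495  0.2945 0.2483] delta [-0.0544 -0.0279 -0.0017] [0.01 0.01 1.16]
[0.42292892 0.329545   0.37435919] [2.44155536 1.4996395  0.23697554] 359.74859878643235
[ 0.48403511  0.07847964  1.81941574 -0.00679098  1.24285924 -0.61235068]
```

View pics/w0.png

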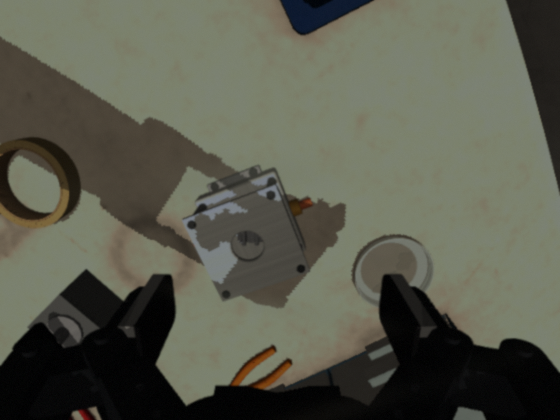

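The wrist view shows the guard hole at about (248,246), with plate screws at (192,225), (271,182), (301,268) and (226,295). Stand is at lower left.

Run:
```python
from h import *
c=read_camera('wrist'); t=read_camera('top')
S=[onz(c,p,.073) for p in [(192,225),(271,182),(301,268),(226,295)]]
print(np.round(S,4),np.mean(S,0),onz(c,(248,246),.073))
T=[onz(t,(160+x/4.6,165+y/4.6),.073) for x,y in [(90,127),(249,127),(80,283),(243,283)]]
print(np.mean(T,0),np.round(T,4))
def yaw(A,B): d=A-B; return np.degrees(np.arctan2(d[1],d[0]))
print('edges',yaw(S[1],S[2]),yaw(T[0],T[2]),yaw(T[1],T[3]))
print(proj(t,S)-[160,165])
a=c['color'][215:280,215:285]; a=cv2.resize(a,None,fx=8,fy=8,interpolation=cv2.INTER_CUBIC)
b=t['color'][195:225,180:212]; b=cv2.resize(b,(560,520),interpolation=cv2.INTER_CUBIC)
cv2.imwrite('pics/cmp.png',cv2.convertScaleAbs(np.hstack([cv2.resize(a,(240,520))*0+cv2.resize(a,(240,520)),b]) if 0 else cv2.resize(np.hstack([a,b]) ,(800,371)),alpha=1.6))
to([.533,.245,.25],152)
```

```text
[[0.4948 0.2027 0.073 ]
 [0.4918 0.2843 0.073 ]
 [0.578  0.2713 0.073 ]
 [0.5715 0.1942 0.073 ]] [0.53401335 0.23813063 0.073     ] [0.53571018 0.23791098 0.073     ]
[0.53304195 0.24357765 0.073     ] [[0.5746 0.2777 0.073 ]
 [0.5673 0.2018 0.073 ]
 [0.4988 0.2855 0.073 ]
 [0.4914 0.2093 0.073 ]]
edges 171.3802258380344 -5.908963186289172 -5.625164174538895
[[55.73906621 59.73447665]
 [18.08323319 64.62603649]
 [22.41489018 25.88303891]
 [57.46053134 25.48574677]]
t 1.15 pos [0.4958 0.2937 0.2482] delta [-0.0553 -0.0264 -0.0018] [-0.02  0.01  0.85]
```

View pics/cmp.png

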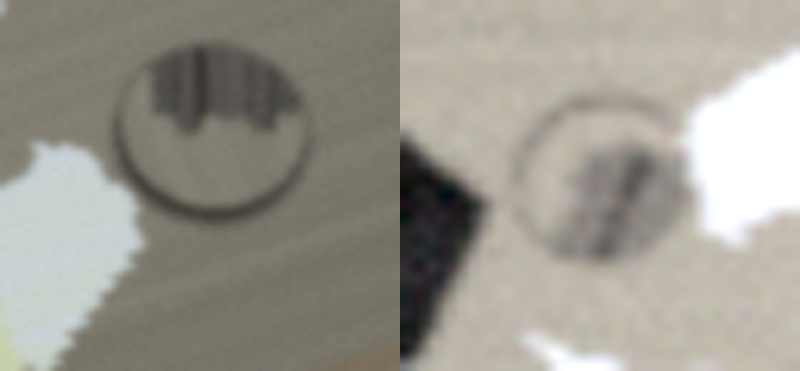

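The crop shows the hole with the slot edges running vertically in the wrist view, so slot yaw ≈ 152°. The top-view crop agrees. Now to above the key.

Run:
```python
from h import *
to([.532,.017,.25],178)
```

```text
t 1.15 pos [0.4958 0.2937 0.2482] delta [-0.1585 -0.2297 -0.0017] [-2.000e-02  0.000e+00 -2.515e+01]
```

Emit:
{"api": "jog_arm", "payload": {
  "deltas": [-0.1585,-0.2297,-0.0017,0,0,-25.2,1,-0.1585,-0.2297,-0.0017,0,0,-25.2,1,-0.1585,-0.2297,-0.0017,0,0,-25.2,1,-0.1585,-0.2297,-0.0017,0,0,-25.2,1,-0.1585,-0.2297,-0.0017,0,0,-25.2,1,-0.1585,-0.2297,-0.0017,0,0,-25.2,1,-0.1585,-0.2297,-0.0017,0,0,-25.2,1,-0.1585,-0.2297,-0.0017,0,0,-25.2,1]
}}

```text
time: 1.95
tool_pos: [0.5318, 0.0204, 0.2498]
tcp_rot: [-0.047, -3.141, -0.002]
wrist_force: [0.2, -0.1, 0.0]
width: 1.0
grip_force: 0.0
```

Run:
```python
from h import *
read_camera('wrist');read_camera('wrist')
to([.532,.017,.25],178)
c=read_camera('wrist'); s=readout.read_state()
print(s['q'][5],s['joint_vel'].round(3))
cv2.imwrite('pics/w1.png',cv2.convertScaleAbs(c['color'],alpha=1.5))
```

```text
t 2.05 pos [0.5317 0.0215 0.2498] delta [-0.0004 -0.0045 -0.0002] [ 0.05 -0.03  0.44]
-1.5508831829507002 [ 0.002  0.001 -0.001 -0.006 -0.001 -0.005]
```

View pics/w1.png

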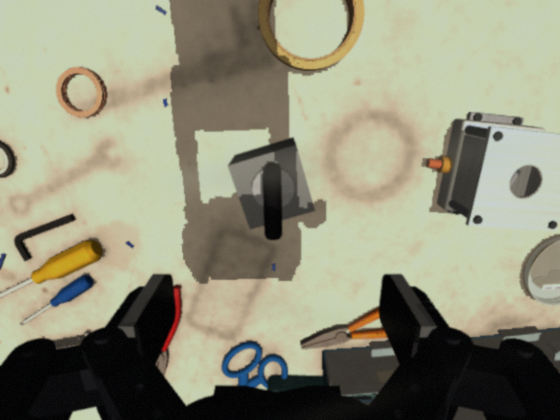

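Wrist view: paddle from about (271,163) to (274,239), parallel to the tool's x, stand below it and valve at right with its hole at (525,181).

Run:
```python
from h import *
c=read_camera('wrist'); im=c['color']
g=cv2.cvtColor(im,cv2.COLOR_BGR2GRAY)[150:250,225:320]
m=(g<20).astype(np.uint8); n,l,st,ce=cv2.connectedComponentsWithStats(m)
i=1+np.argmax(st[1:,4]); ys,xs=np.where(l==i); ys+=150;xs+=225
print(st[i],(cv2.minAreaRect(np.c_[xs,ys].astype(np.float32))))
for y in range(ys.min(),ys.max()+1,8): print(y,xs[ys==y].min(),xs[ys==y].max(),end=' | ')
for v in (ys.min(),ys.max()): print(onz(c,(xs[abs(ys-v)<=3].mean(),v),.119))
s=readout.read_state();print(proj(c,[[.532,.017,.119],[.56,.017,.119],[.504,.017,.119],[.504,.017,.079]]))
print(onz(c,(525,181),.073),c['origin'],s['tool_pos'])
for q in [(483,134),(480,220),(562,222)]: pass
```

```text
[ 39  38  18  51 801] ((272.5, 213.0), (50.0, 17.0), 90.0)
188 279 279 | 196 264 280 | 204 264 280 | 212 264 281 | 220 264 280 | 228 265 280 | 236 266 279 | [0.51883234 0.01823329 0.119     ]
[0.55867149 0.01712173 0.119     ]
[[271.5062277  205.06261517]
 [272.66508672 239.59215268]
 [270.2792837  168.26839276]
 [271.07704576 158.52198625]]
[0.53000109 0.24413073 0.073     ] [0.4511871  0.02298962 0.37593941] [0.53177862 0.02162916 0.2498734 ]
```

Emit:
{"api": "jog_arm", "payload": {
  "deltas": [0,-0.0044,0.04,0,0,0,1,0,-0.0044,0.08,0,0,0,1,0,-0.0044,0.11,0,0,0,1,0,-0.0044,0.135,0,0,0,1,0,-0.0044,0.151,0,0,0,1,0,-0.0044,0.151,0,0,0,1,0,-0.0044,0.151,0,0,0,1]
}}

```text
time: 2.85
tool_pos: [0.5318, 0.0165, 0.0991]
tcp_rot: [-0.043, -3.141, -0.0]
wrist_force: [0.1, 0.1, -0.6]
width: 1.0
grip_force: 0.0
```

Emit:
{"api": "jog_arm", "payload": {
  "deltas": [0,0,0,0,0,0,-1,0,0,0,0,0,0,-1,0,0,0,0,0,0,-1,0,0,0,0,0,0,-1,0,0,0,0,0,0,-1,0,0,0,0,0,0,-1,0,0,0,0,0,0,-1,0,0,0,0,0,0,-1],
  "squeeze": 90
}}

```text
time: 3.65
tool_pos: [0.5323, 0.0153, 0.0996]
tcp_rot: [0.045, 3.14, -0.0]
wrist_force: [-0.7, -0.0, 4.8]
width: 0.151
grip_force: 88.0
```

Emit:
{"api": "jog_arm", "payload": {
  "deltas": [0,0,-0.02,0,0,0,-1,0,0,-0.05,0,0,0,-1,0,0,-0.08,0,0,0,-1,0,0,-0.11,0,0,0,-1,0,0,-0.115,0,0,0,-1,0,0,-0.115,0,0,0,-1]
}}

```text
time: 4.25
tool_pos: [0.5322, 0.0154, 0.2144]
tcp_rot: [0.045, 3.14, 0.0]
wrist_force: [-0.4, 0.3, -2.2]
width: 0.151
grip_force: 88.2
```

Run:
```python
from h import *
to([.532,.244,.215],152)
```

```text
t 4.25 pos [0.5322 0.0154 0.2144] delta [ 0.0068  0.2285 -0.0006] [2.000e-02 8.000e-02 2.635e+01]
```

Emit:
{"api": "jog_arm", "payload": {
  "deltas": [0.001,0.03,0,0,0,4,-1,0.002,0.07,0,0,0,9,-1,0.003,0.11,0,0,0,14,-1,0.005,0.15,0,0,0,19,-1,0.006,0.19,0,0,0,24,-1,0.0068,0.22,0,0,0,26.4,-1,0.0068,0.2285,0,0,0,26.4,-1,0.0068,0.2285,0,0,0,26.4,-1]
}}

```text
time: 5.05
tool_pos: [0.5302, 0.2444, 0.2113]
tcp_rot: [-0.756, -3.046, 0.004]
wrist_force: [-0.8, -0.8, -2.4]
width: 0.154
grip_force: 88.3
```

Run:
```python
from h import *
read_camera('wrist');read_camera('wrist')
c=read_camera('wrist'); 
to([.532,.244,.215],152)
s=readout.read_state();p=s['tool_pos']
print(s['q'],proj(c,[p,p-[0,0,.1],[.532,.244,.073]]))
cv2.imwrite('pics/w2.png',cv2.convertScaleAbs(c['color'],alpha=1.6))
```

```text
t 5.2 pos [0.5311 0.2426 0.2127] delta [-0.0001  0.0017 -0.0023] [-0.13 -0.06 -0.07]
[ 3.86115324e-01  1.19534637e-01  1.84156498e+00 -6.66742534e-04
  1.18284123e+00 -6.94479585e-01] [[279.96484625 301.85796084]
 [279.20002126 218.68945872]
 [281.21583313 201.53028892]]
```

View pics/w2.png

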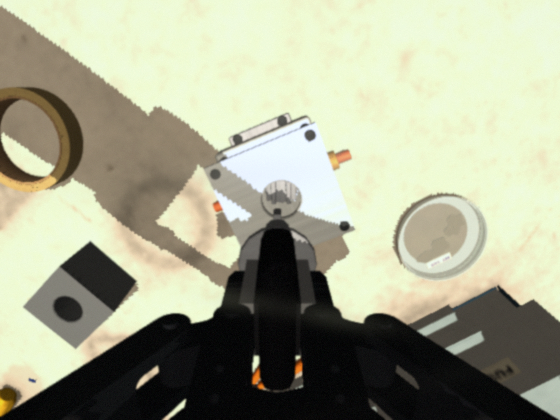

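Wrist view: key held, hole at about (281,197), slot edges near-vertical within it; plate screws at (214,173), (309,134), (345,226); empty stand hole at (68,308).

Run:
```python
from h import *
c=read_camera('wrist'); t=read_camera('top'); sc=read_camera('scene'); s=readout.read_state(); p=s['tool_pos']
for q in [(281,197),(214,173),(309,134),(345,226)]: print(onz(c,q,.073).round(4))
print('stand',onz(c,(68,308),.058),'q-tip',p)
foot=p-[0,0,.099]
print(proj(sc,[foot,[.532,.244,.073],p]),proj(t,[p]))
a=cv2.convertScaleAbs(c['color'][170:230,245:320],alpha=2); a=cv2.resize(a,None,fx=5.3,fy=5.3,interpolation=cv2.INTER_CUBIC)
b=cv2.convertScaleAbs(sc['color'][130:220,180:280],alpha=2); b=cv2.resize(b,(400,360),interpolation=cv2.INTER_CUBIC); a=cv2.resize(a,(400,320))
b=b[:320]
cv2.imwrite('pics/w3.png',np.hstack([a,b]))
```

```text
[0.5292 0.2453 0.073 ]
[0.4887 0.2095 0.073 ]
[0.4965 0.2858 0.073 ]
[0.5742 0.2788 0.073 ]
stand [0.53462442 0.01699985 0.058     ] q-tip [0.53170038 0.24266406 0.21380871]
[[225.74219442 171.17781444]
 [226.62876754 187.40372169]
 [222.51061364 129.63783048]] [[182.08070627 192.79296965]]
```

View pics/w3.png

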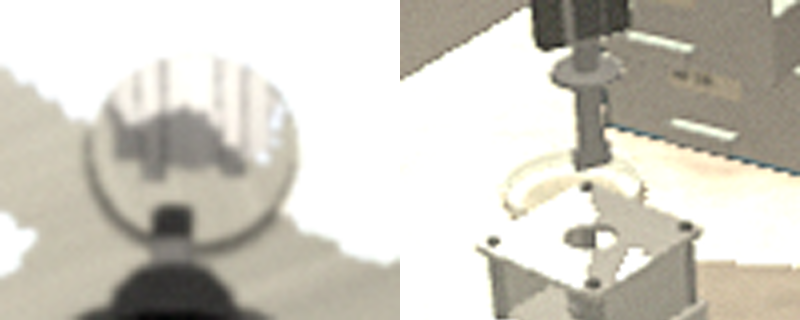

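Run:
```python
from h import *
c=read_camera('wrist'); s=readout.read_state(); p=s['tool_pos'];A=rot(s['tcp_rot']);print(p)
# key frame offsets in tool frame: foot 0.098-.. ahead of TCP
f=.0965
pts={'foot':[0,0,f],'foot+x':[.011,0,f],'bladetop+x':[.011,0,f-.014],'foot+x+3mm':[.011,0,f-.003],'pad top +x':[.028,0,-.0195],'pad top -x':[-.028,0,-.0195],'flange+x':[.02,0,f-.055]}
for k,v in pts.items(): print(k,proj(c,p+A@np.array(v)).round(1))
print('hole',proj(c,[.5315,.2442,.073]).round(1))
g=cv2.cvtColor(c['color'],cv2.COLOR_BGR2GRAY)
print('cols',list(range(262,302)))
for y in range(180,232,2): print(y,g[y,262:302])
```

```text
[0.53180386 0.24283336 0.21399705]
foot [[279.3 219.6]]
foot+x [[279.3 203.6]]
bladetop+x [[279.4 210.4]]
foot+x+3mm [[279.3 205. ]]
pad top +x [[281.5 259.4]]
pad top -x [[280.9 391.6]]
flange+x [[280.  219.3]]
hole [[280.3 199. ]]
cols [262, 263, 264, 265, 266, 267, 268, 269, 270, 271, 272, 273, 274, 275, 276, 277, 278, 279, 280, 281, 282, 283, 284, 285, 286, 287, 288, 289, 290, 291, 292, 293, 294, 295, 296, 297, 298, 299, 300, 301]
180 [152 152 152 152 152 152 151 148 142 135 130 123 113 117 127 131 131 134
 135 136 135 131 120 117 121 126 131 135 138 145 151 152 153 153 154 154
 153 154 153 153]
182 [152 152 152 152 148 140 131 119 118 125 127 123 111 117 129 132 132 133
 136 137 136 130 118 115 124 127 124 112 110 121 131 137 147 152 154 153
 154 154 153 153]
184 [152 151 145 135 126 125 123 119 120 125 127 121 107 112 128 131 131 132
 135 135 135 130 121 116 123 127 124 113 114 122 124 124 128 135 145 152
 153 153 154 153]
186 [149 139 128 120 118 122 123 119 120 125 130 122 109 113 127 131 130 131
 133 135 133 132 124 115 119 127 122 111 111 121 123 122 115 111 114 128
 146 15
[... 2637 characters left out ...]
 37 45 52 67 84
 89 93 90 92 91 93 92 93 93 93 96 95 96 97 96 95]
222 [96 97 96 95 92 81 62 46 31 27 27 26 26 25 25 27 26 25 26 27 26 26 33 46
 68 83 91 94 94 96 96 97 96 95 95 95 93 94 92 91]
224 [96 94 93 85 63 41 30 28 27 28 24 26 24 24 26 24 26 25 25 26 28 26 26 27
 33 49 72 89 96 95 96 94 93 93 93 91 92 90 90 89]
226 [92 89 85 68 45 29 27 26 28 26 26 25 26 26 26 25 27 26 26 27 26 27 26 26
 27 30 47 72 86 90 92 91 90 89 90 89 88 87 88 90]
228 [54 47 42 36 27 26 24 24 20 18 15 17 15 15 14 16 16 15 14 15 16 19 22 23
 24 26 30 36 46 53 58 65 76 84 87 89 90 90 91 90]
230 [37 38 35 26 17 11  9  6  4  4  4  1  2  3  3  5  3  6  3  1  3  3  3  5
  4 12 16 24 37 51 55 55 50 53 63 77 85 89 91 92]
```

Emit:
{"api": "jog_arm", "payload": {
  "deltas": [0.001,0.0016,0.015,0,0,0,-1,0.001,0.0016,0.03,0,0,0,-1,0.001,0.0016,0.034,0,0,0,-1,0.001,0.0016,0.034,0,0,0,-1,0.001,0.0016,0.034,0,0,0,-1]
}}

```text
time: 5.9
tool_pos: [0.5313, 0.2459, 0.1796]
tcp_rot: [-0.761, -3.047, 0.001]
wrist_force: [-0.1, 0.5, -0.3]
width: 0.15
grip_force: 88.3
```

Run:
```python
from h import *
read_camera('wrist')
c=read_camera('wrist'); s=readout.read_state(); p=s['tool_pos'];A=rot(s['tcp_rot']);print(p,s['wrist_force'])
to([.5325,.2445,.18],152)
f=.0965
pts={'foot':[0,0,f],'foot+x':[.011,0,f],'bladetop+x':[.011,0,f-.014],'flange+x':[.02,0,f-.055]}
for k,v in pts.items(): print(k,proj(c,p+A@np.array(v)).round(1))
print('hole',proj(c,[.5325,.2442,.073]).round(1))
sc=read_camera('scene'); print(proj(sc,[p+A@np.array(pts['foot']),[.5325,.2442,.073]]))
a=cv2.convertScaleAbs(c['color'][150:230,235:325],alpha=1.6); a=cv2.resize(a,None,fx=4.4,fy=4.4,interpolation=cv2.INTER_CUBIC)
b=cv2.convertScaleAbs(sc['color'][150:212,190:265],alpha=1.6); b=cv2.resize(b,(int(75*352/62),352),interpolation=cv2.INTER_CUBIC)
cv2.imwrite('pics/w4.png',np.hstack([a,b])); print(a.shape,b.shape)
```

```text
[0.53188084 0.24610758 0.18048846] [-0.03319657  1.09313323 -1.11075073]
t 6.0 pos [0.5319 0.2461 0.1805] delta [-0.0013 -0.0011  0.0005] [ 0.04  0.03 -0.04]
foot [[279.2 219.8]]
foot+x [[279.3 203.8]]
bladetop+x [[279.4 210.7]]
flange+x [[279.9 219.6]]
hole [[277.  216.3]]
[[225.5110703  182.90367696]
 [226.69166376 187.28190609]]
(352, 396, 3) (352, 425, 3)
```

View pics/w4.png

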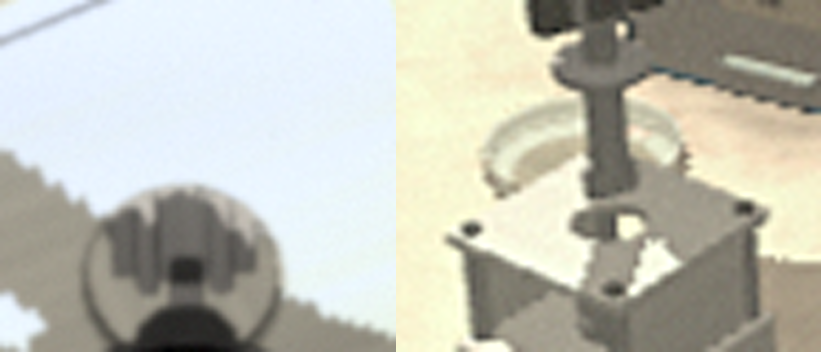

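The wrist crop shows the blade end about 0.7 mm right of the hole centre and about 4 mm short of centred along tool x. In the scene crop the offset looks nearer 2 mm. I'll shift +2.8 mm in x and −0.7 mm in y, then lower.

Emit:
{"api": "jog_arm", "payload": {
  "deltas": [0.0028,-0.0007,0,0,0,0,-1,0.0028,-0.0007,0.01,0,0,0,-1,0.0028,-0.0007,0.02,0,0,0,-1,0.0028,-0.0007,0.03,0,0,0,-1,0.0028,-0.0007,0.035,0,0,0,-1,0.0028,-0.0007,0.035,0,0,0,-1]
}}

```text
time: 6.65
tool_pos: [0.5276, 0.2461, 0.1431]
tcp_rot: [-0.761, -3.045, 0.003]
wrist_force: [0.5, 0.9, -2.1]
width: 0.156
grip_force: 88.3
```

Emit:
{"api": "jog_arm", "payload": {
  "deltas": [0,0,0.004,0,0,0,-1,0,0,0.007,0,0,0,-1,0,0,0.009,0,0,0,-1,0,0,0.009,0,0,0,-1]
}}

```text
time: 7.05
tool_pos: [0.5286, 0.2465, 0.1358]
tcp_rot: [-0.761, -3.048, 0.0]
wrist_force: [-0.6, -0.0, -1.2]
width: 0.146
grip_force: 88.3
```

Emit:
{"api": "jog_arm", "payload": {
  "deltas": [0,0,0.003,0,0,0,-1,0,0,0.005,0,0,0,-1,0,0,0.007,0,0,0,-1,0,0,0.007,0,0,0,-1]
}}

```text
time: 7.45
tool_pos: [0.5284, 0.2465, 0.1285]
tcp_rot: [-0.761, -3.047, 0.001]
wrist_force: [0.0, 0.8, -0.6]
width: 0.152
grip_force: 88.3
```

Run:
```python
from h import *
s=readout.read_state();print(s['tool_pos'],s['wrist_force'].round(2),s['torque'].round(3),s['q'].round(3),np.degrees(R.from_rotvec(s['tcp_rot']).as_matrix()[:,0]/57.3))
```

```text
[0.52841127 0.24649441 0.12853161] [ 0.02  0.77 -0.59] [ 0.078 -0.019 -0.002] [ 0.394  0.195  1.921  0.     1.026 -0.688] [-8.82484719e-01  4.70184198e-01  4.82881362e-04]
```

Emit:
{"api": "jog_arm", "payload": {
  "deltas": [0,0,0,0,0,4,-1,0,0,0,0,0,8,-1,0,0,0,0,0,12,-1,0,0,0,0,0,14,-1,0,0,0,0,0,14,-1]
}}

```text
time: 7.95
tool_pos: [0.5293, 0.2472, 0.1291]
tcp_rot: [1.127, 2.932, 0.002]
wrist_force: [0.8, 2.5, -3.6]
width: 0.149
grip_force: 88.0
```

```bash
cat > st.py <<'E'
from h import *
s=readout.read_state();A=R.from_rotvec(s['tcp_rot']); x=A.as_matrix()[:,0]
print(round(s['time'],2),s['tool_pos'].round(4),'F',s['wrist_force'].round(2),'Ftool',A.inv().apply(s['wrist_force']).round(1),'T',s['torque'].round(3),'yaw',np.degrees(np.arctan2(x[1],x[0])).round(2),'q6',s['q'][5].round(3))
E
python3 st.py
```

```text
7.95 [0.5293 0.2472 0.1291] F [ 0.77  2.49 -3.59] Ftool [1.1 2.4 3.6] T [ 0.535 -0.421  0.06 ] yaw 137.95 q6 -0.443
```

Emit:
{"api": "jog_arm", "payload": {
  "deltas": [0,0,0,0,0,3,-1,0,0,0,0,0,6,-1,0,0,0,0,0,8,-1,0,0,0,0,0,8,-1]
}}

```text
time: 8.35
tool_pos: [0.5295, 0.2473, 0.1292]
tcp_rot: [1.327, 2.846, 0.003]
wrist_force: [3.0, 2.6, -4.9]
width: 0.153
grip_force: 87.9
```

```bash
python3 st.py
```

```text
8.35 [0.5295 0.2473 0.1292] F [ 2.95  2.57 -4.94] Ftool [0.1 3.9 4.9] T [ 0.793 -0.629  0.165] yaw 129.99 q6 -0.304
```

Emit:
{"api": "jog_arm", "payload": {
  "deltas": [0,0.001,0,0,0,3,-1,0,0.001,0,0,0,6,-1,0,0.001,0,0,0,8,-1,0,0.001,0,0,0,8,-1]
}}

```text
time: 8.75
tool_pos: [0.53, 0.2477, 0.1291]
tcp_rot: [1.522, 2.747, 0.002]
wrist_force: [1.8, 2.7, -3.7]
width: 0.153
grip_force: 88.0
```

```bash
python3 st.py
```

```text
8.75 [0.53   0.2477 0.1291] F [ 1.79  2.67 -3.65] Ftool [1.3 2.9 3.7] T [ 0.748 -0.572  0.128] yaw 122.02 q6 -0.165
```

Emit:
{"api": "jog_arm", "payload": {
  "deltas": [0,0.0008,0,0,0,3,-1,0,0.0008,0,0,0,6,-1,0,0.0008,0,0,0,6,-1]
}}

```text
time: 9.05
tool_pos: [0.5304, 0.2479, 0.1291]
tcp_rot: [1.664, 2.665, 0.001]
wrist_force: [1.4, 2.8, -3.3]
width: 0.15
grip_force: 88.2
```

```bash
python3 st.py
```

```text
9.05 [0.5304 0.2479 0.1291] F [ 1.43  2.75 -3.34] Ftool [1.8 2.5 3.3] T [ 0.669 -0.48   0.126] yaw 116.04 q6 -0.06
```

Emit:
{"api": "jog_arm", "payload": {
  "deltas": [0.0005,0.0006,0,0,0,3,-1,0.0005,0.0006,0,0,0,6,-1,0.0005,0.0006,0,0,0,6,-1]
}}

```text
time: 9.35
tool_pos: [0.5307, 0.2483, 0.1291]
tcp_rot: [1.8, 2.574, 0.0]
wrist_force: [2.1, 1.7, -2.1]
width: 0.152
grip_force: 88.3
```

```bash
python3 st.py
```

```text
9.35 [0.5307 0.2483 0.1291] F [ 2.15  1.73 -2.05] Ftool [0.9 2.6 2.1] T [ 0.463 -0.529  0.097] yaw 110.07 q6 0.045
```

Emit:
{"api": "jog_arm", "payload": {
  "deltas": [0.0003,0.0006,0,0,0,3,-1,0.0003,0.0006,0,0,0,6,-1,0.0003,0.0006,0,0,0,6,-1]
}}

```text
time: 9.65
tool_pos: [0.5311, 0.2486, 0.1291]
tcp_rot: [1.932, 2.477, -0.0]
wrist_force: [2.4, 0.2, -1.5]
width: 0.151
grip_force: 88.4
```

```bash
python3 st.py
```

```text
9.65 [0.5311 0.2486 0.1291] F [ 2.36  0.16 -1.47] Ftool [-0.4  2.3  1.5] T [ 0.153 -0.501  0.14 ] yaw 104.09 q6 0.15
```

Emit:
{"api": "jog_arm", "payload": {
  "deltas": [0,0.0006,0,0,0,3,-1,0,0.0006,0,0,0,6,-1,0,0.0006,0,0,0,6,-1]
}}

```text
time: 9.95
tool_pos: [0.5315, 0.2487, 0.1291]
tcp_rot: [2.059, 2.373, -0.001]
wrist_force: [2.3, 1.1, -1.0]
width: 0.151
grip_force: 88.5
```

```bash
python3 st.py
```

```text
9.95 [0.5315 0.2487 0.1291] F [ 2.35  1.07 -1.03] Ftool [0.7 2.5 1. ] T [ 0.018 -0.417  0.13 ] yaw 98.1 q6 0.254
```

Emit:
{"api": "jog_arm", "payload": {
  "deltas": [0,0.0006,0,0,0,3,-1,0,0.0006,0,0,0,6,-1,0,0.0006,0,0,0,6,-1]
}}

```text
time: 10.25
tool_pos: [0.532, 0.2487, 0.1291]
tcp_rot: [2.18, 2.262, -0.001]
wrist_force: [-0.3, 0.3, -0.3]
width: 0.148
grip_force: 88.5
```

```bash
python3 st.py
```

```text
10.25 [0.532  0.2487 0.1291] F [-0.32  0.29 -0.35] Ftool [ 0.3 -0.3  0.3] T [-0.04  -0.237  0.095] yaw 92.11 q6 0.359
```

Emit:
{"api": "jog_arm", "payload": {
  "deltas": [0,0.0003,0,0,0,3,-1,0,0.0003,0,0,0,6,-1,0,0.0003,0,0,0,6,-1]
}}

```text
time: 10.55
tool_pos: [0.5323, 0.2488, 0.1291]
tcp_rot: [2.295, 2.145, -0.001]
wrist_force: [1.5, 0.0, -1.5]
width: 0.151
grip_force: 88.5
```

```bash
python3 st.py
```

```text
10.55 [0.5323 0.2488 0.1291] F [ 1.54  0.03 -1.52] Ftool [0.1 1.5 1.5] T [-0.055 -0.296  0.262] yaw 86.12 q6 0.463
```

Emit:
{"api": "jog_arm", "payload": {
  "deltas": [0,0.0002,0,0,0,1.5,-1,0,0.0002,0,0,0,3,-1,0,0.0002,0,0,0,3,-1]
}}

```text
time: 10.85
tool_pos: [0.5326, 0.2488, 0.129]
tcp_rot: [2.353, 2.081, -0.001]
wrist_force: [1.6, -1.7, 0.9]
width: 0.153
grip_force: 88.7
```

```bash
python3 st.py; for i in 1 2 3 4; do python3 -c "
from h import *
read_camera('wrist')"; python3 st.py; done
```

```text
10.85 [0.5326 0.2488 0.129 ] F [ 1.63 -1.7   0.87] Ftool [-1.5  1.8 -0.9] T [-0.285 -0.148  0.272] yaw 82.97 q6 0.518
10.9 [0.5325 0.2489 0.129 ] F [ 0.24 -0.01  0.03] Ftool [ 0.   0.2 -0. ] T [-0.345 -0.194  0.256] yaw 82.99 q6 0.517
10.95 [0.5326 0.2489 0.1291] F [ 0.5  -2.13  0.73] Ftool [-2.1  0.8 -0.7] T [-0.329 -0.205  0.281] yaw 82.99 q6 0.517
11.0 [0.5325 0.2489 0.129 ] F [ 0.57 -0.61 -0.22] Ftool [-0.5  0.6  0.2] T [-0.274 -0.16   0.28 ] yaw 82.99 q6 0.518
11.05 [0.5326 0.2489 0.129 ] F [ 0.84 -1.02  1.14] Ftool [-0.9  1.  -1.1] T [-0.348 -0.126  0.277] yaw 82.98 q6 0.518
```

Emit:
{"api": "jog_arm", "payload": {
  "deltas": [0,0,0,0,0,1,-1,0,0,0,0,0,2,-1,0,0,0,0,0,2,-1,0,0,0,0,0,2,-1]
}}

```text
time: 11.45
tool_pos: [0.5327, 0.249, 0.1291]
tcp_rot: [2.39, 2.039, 0.0]
wrist_force: [0.5, -2.2, 0.5]
width: 0.154
grip_force: 88.8
```

```bash
python3 st.py; for i in 1 2 3; do python3 -c "
from h import *
read_camera('wrist')"; python3 st.py; done
```

```text
11.45 [0.5327 0.249  0.1291] F [ 0.48 -2.22  0.45] Ftool [-2.1  0.8 -0.5] T [-0.42  -0.156  0.307] yaw 80.96 q6 0.553
11.5 [0.5326 0.249  0.129 ] F [-0.06 -0.41  1.36] Ftool [-0.4  0.  -1.4] T [-0.46  -0.14   0.276] yaw 80.96 q6 0.553
11.55 [0.5327 0.249  0.129 ] F [ 0.57 -1.8   1.39] Ftool [-1.7  0.8 -1.4] T [-0.426 -0.076  0.286] yaw 80.96 q6 0.553
11.6 [0.5327 0.249  0.129 ] F [ 0.75 -1.47  1.76] Ftool [-1.3  1.  -1.8] T [-0.447 -0.204  0.27 ] yaw 80.96 q6 0.553
```

Emit:
{"api": "jog_arm", "payload": {
  "deltas": [-0.0005,0,0,0,0,1,-1,-0.0005,0,0,0,0,2,-1,-0.0005,0,0,0,0,3,-1,-0.0005,0,0,0,0,3,-1]
}}

```text
time: 12.0
tool_pos: [0.5327, 0.2488, 0.129]
tcp_rot: [2.443, 1.975, 0.001]
wrist_force: [1.4, -0.7, 0.1]
width: 0.155
grip_force: 88.8
```

```bash
python3 st.py; for i in 1 2 3; do python3 -c "
from h import *
read_camera('wrist')"; python3 st.py; done
```

```text
12.0 [0.5327 0.2488 0.129 ] F [ 1.38 -0.71  0.07] Ftool [-0.4  1.5 -0.1] T [-0.128 -0.333  0.31 ] yaw 77.91 q6 0.605
12.05 [0.5327 0.2488 0.1291] F [ 1.88 -0.55  0.65] Ftool [-0.1  2.  -0.7] T [-0.091 -0.372  0.419] yaw 77.94 q6 0.605
12.1 [0.5327 0.2488 0.1291] F [ 2.37 -0.34  0.31] Ftool [ 0.2  2.4 -0.3] T [-0.104 -0.347  0.291] yaw 77.96 q6 0.605
12.15 [0.5327 0.2487 0.1291] F [ 1.77 -0.48  0.18] Ftool [-0.1  1.8 -0.2] T [-0.116 -0.398  0.375] yaw 77.95 q6 0.605
```

Emit:
{"api": "jog_arm", "payload": {
  "deltas": [0,0,0,0,0,-4,-1,0,0,0,0,0,-8,-1,0,0,0,0,0,-12,-1,0,0,0,0,0,-14,-1,0,0,0,0,0,-14,-1]
}}

```text
time: 12.65
tool_pos: [0.5317, 0.2487, 0.1283]
tcp_rot: [-2.183, -2.257, 0.002]
wrist_force: [0.3, -0.4, -0.6]
width: 0.151
grip_force: 88.4
```

```bash
python3 st.py; for i in 1 2; do python3 -c "
from h import *
read_camera('wrist')"; python3 st.py; done
```

```text
12.65 [0.5317 0.2487 0.1283] F [ 0.34 -0.37 -0.6 ] Ftool [-0.4  0.3  0.6] T [ 0.005 -0.049 -0.   ] yaw 91.9 q6 0.361
12.7 [0.5318 0.2486 0.1284] F [ 0.02  0.07 -1.26] Ftool [0.1 0.  1.3] T [ 0.039 -0.071 -0.003] yaw 91.86 q6 0.362
12.75 [0.5319 0.2486 0.1284] F [-0.78 -0.51 -1.22] Ftool [-0.5 -0.8  1.2] T [-0.034  0.012  0.032] yaw 91.87 q6 0.362
```

Emit:
{"api": "jog_arm", "payload": {
  "deltas": [0,0,-0.01,0,0,0,-1,0,0,-0.025,0,0,0,-1,0,0,-0.045,0,0,0,-1,0,0,-0.07,0,0,0,-1,0,0,-0.087,0,0,0,-1,0,0,-0.087,0,0,0,-1]
}}

```text
time: 13.35
tool_pos: [0.5347, 0.2496, 0.2211]
tcp_rot: [2.182, 2.256, 0.011]
wrist_force: [0.0, 0.2, -1.6]
width: 0.153
grip_force: 88.5
```

```bash
python3 st.py
python3 - <<'E'
from h import *
to([.5345,.0195,.215],92)
E
```

```text
13.35 [0.5347 0.2496 0.2211] F [ 0.03  0.16 -1.56] Ftool [0.2 0.  1.6] T [ 0.01  -0.012  0.06 ] yaw 91.93 q6 0.361
t 13.35 pos [0.5347 0.2496 0.2211] delta [-0.2299 -0.008   0.0054] [ 0.41 -0.16 -0.07]
```

Emit:
{"api": "jog_arm", "payload": {
  "deltas": [-0.03,-0.001,0,0,0,0,-1,-0.07,-0.002,0,0,0,0,-1,-0.11,-0.003,0,0,0,0,-1,-0.15,-0.004,0,0,0,0,-1,-0.19,-0.005,0,0,0,0,-1,-0.22,-0.0054,0,0,0,0,-1,-0.229,-0.0054,0,0,0,0,-1,-0.229,-0.0054,0,0,0,0,-1]
}}

```text
time: 14.15
tool_pos: [0.5345, 0.0186, 0.2157]
tcp_rot: [-2.186, -2.255, 0.001]
wrist_force: [1.0, 0.7, -1.0]
width: 0.149
grip_force: 88.5
```

Emit:
{"api": "jog_arm", "payload": {
  "deltas": [0,0,0.02,0,0,0,-1,0,0,0.04,0,0,0,-1,0,0,0.048,0,0,0,-1,0,0,0.048,0,0,0,-1,0,0,0.048,0,0,0,-1]
}}

```text
time: 14.65
tool_pos: [0.5352, 0.0203, 0.1684]
tcp_rot: [2.182, 2.26, 0.0]
wrist_force: [-0.2, -0.2, -1.3]
width: 0.15
grip_force: 88.5
```

```bash
python3 st.py
python3 - <<'E'
from h import *
c=read_camera('wrist'); s=readout.read_state(); p=s['tool_pos'];A=rot(s['tcp_rot'])
for v in ([0,0,.0965],[.011,0,.0965]): print(proj(c,p+A@np.array(v)).round(1))
print('hole',proj(c,[.5345,.0165,.058]).round(1))
sc=read_camera('scene');q=proj(sc,[p+A@np.array([0,0,.0965]),[.5345,.0165,.058]]);print(q)
a=cv2.convertScaleAbs(c['color'][150:240,230:330],alpha=1.6); a=cv2.resize(a,(400,360),interpolation=cv2.INTER_CUBIC)
b=cv2.convertScaleAbs(sc['color'][180:260,275:365],alpha=1.6); b=cv2.resize(b,(400,360),interpolation=cv2.INTER_CUBIC)
cv2.imwrite('pics/w5.png',np.hstack([a,b]))
E
```

```text
14.65 [0.5352 0.0203 0.1684] F [-0.23 -0.25 -1.35] Ftool [-0.2 -0.2  1.3] T [ 0.002 -0.022 -0.032] yaw 92.01 q6 -0.044
[[280.3 217.6]]
[[280.4 201.5]]
hole [[278.1 215.6]]
[[315.36688522 215.41291084]
 [316.46809267 222.05821409]]
```

View pics/w5.png

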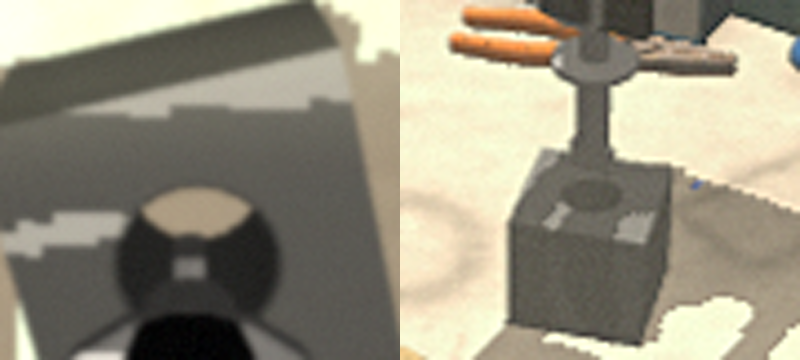

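The wrist crop shows the blade inside the stand's hole outline, about 1.4 mm low in tool y and 1 to 2 mm short in x. In the scene crop the shaft sits over the hole. Correcting and lowering.

Emit:
{"api": "jog_arm", "payload": {
  "deltas": [0.0015,0.0012,0,0,0,0,-1,0.0015,0.0012,0.008,0,0,0,-1,0.0015,0.0012,0.016,0,0,0,-1,0.0015,0.0012,0.024,0,0,0,-1,0.0015,0.0012,0.032,0,0,0,-1,0.0015,0.0012,0.032,0,0,0,-1]
}}

```text
time: 15.35
tool_pos: [0.5346, 0.021, 0.1339]
tcp_rot: [-2.182, -2.257, 0.004]
wrist_force: [0.6, 0.7, -1.5]
width: 0.149
grip_force: 88.5
```

```bash
python3 st.py
```

```text
15.35 [0.5346 0.021  0.1339] F [ 0.57  0.66 -1.52] Ftool [0.6 0.6 1.5] T [-0.012  0.026 -0.015] yaw 91.94 q6 -0.041
```

Emit:
{"api": "jog_arm", "payload": {
  "deltas": [0,0,0.01,0,0,0,-1,0,0,0.02,0,0,0,-1,0,0,0.027,0,0,0,-1,0,0,0.031,0,0,0,-1,0,0,0.033,0,0,0,-1,0,0,0.033,0,0,0,-1,0,0,0.033,0,0,0,-1]
}}

```text
time: 16.05
tool_pos: [0.5364, 0.0211, 0.1033]
tcp_rot: [2.183, 2.259, 0.001]
wrist_force: [-0.1, 1.0, -1.4]
width: 0.15
grip_force: 88.5
```

```bash
python3 st.py
```

```text
16.05 [0.5364 0.0211 0.1033] F [-0.13  1.03 -1.35] Ftool [ 1.  -0.1  1.4] T [-0.011 -0.008 -0.046] yaw 91.95 q6 -0.041
```

Emit:
{"api": "jog_arm", "payload": {
  "deltas": [0,0,0.001,0,0,0,-1,0,0,0.002,0,0,0,-1,0,0,0.003,0,0,0,-1,0,0,0.003,0,0,0,-1]
}}

```text
time: 16.45
tool_pos: [0.5359, 0.0211, 0.0999]
tcp_rot: [-2.183, -2.259, 0.0]
wrist_force: [0.4, 0.3, -1.4]
width: 0.151
grip_force: 88.5
```

```bash
python3 st.py
```

```text
16.45 [0.5359 0.0211 0.0999] F [ 0.36  0.31 -1.45] Ftool [0.3 0.4 1.4] T [ 0.037 -0.027  0.006] yaw 91.95 q6 -0.041
```

Emit:
{"api": "jog_arm", "payload": {
  "deltas": [0,0,0.0007,0,0,0,-1,0,0,0.0014,0,0,0,-1,0,0,0.0014,0,0,0,-1]
}}

```text
time: 16.75
tool_pos: [0.5362, 0.0211, 0.0996]
tcp_rot: [-2.183, -2.259, 0.0]
wrist_force: [-3.5, 0.9, 6.2]
width: 0.151
grip_force: 89.6
```

```bash
python3 st.py
```

```text
16.75 [0.5362 0.0211 0.0996] F [-3.5   0.87  6.17] Ftool [ 1.  -3.5 -6.2] T [-0.005  0.511 -0.032] yaw 91.95 q6 -0.041
```

Emit:
{"api": "jog_arm", "payload": {
  "deltas": [0,0,0,0,0,0,-0.4,0,0,0,0,0,0,0.1,0,0,0,0,0,0,0.5,0,0,0,0,0,0,0.5,0,0,0,0,0,0,0.5,0,0,0,0,0,0,0.5]
}}

```text
time: 17.35
tool_pos: [0.5361, 0.021, 0.0985]
tcp_rot: [-2.183, -2.259, 0.0]
wrist_force: [0.8, 0.3, -0.6]
width: 0.749
grip_force: 0.0
```

Emit:
{"api": "jog_arm", "payload": {
  "deltas": [0,0,-0.02,0,0,0,0.5,0,0,-0.05,0,0,0,0.5,0,0,-0.09,0,0,0,0.5,0,0,-0.13,0,0,0,0.5,0,0,-0.15,0,0,0,0.5,0,0,-0.15,0,0,0,0.5]
}}

```text
time: 17.95
tool_pos: [0.5387, 0.0211, 0.2532]
tcp_rot: [2.179, 2.255, 0.009]
wrist_force: [1.0, -0.5, 0.1]
width: 0.751
grip_force: 0.0
```

```bash
python3 st.py
python3 - <<'E'
from h import *
read_camera('wrist');read_camera('wrist')
c=read_camera('wrist'); sc=read_camera('scene')
for n,cc in (('w',c),('s',sc)):
    for z in (.058,.003,.119): print(n,z,proj(cc,[[.5345,.0165,z]]).round(1))
a=cv2.convertScaleAbs(c['color'][120:300,180:380],alpha=1.6); a=cv2.resize(a,(400,360))
b=cv2.convertScaleAbs(sc['color'][170:260,270:370],alpha=1.6); b=cv2.resize(b,(400,360),interpolation=cv2.INTER_CUBIC)
cv2.imwrite('pics/w6.png',np.hstack([a,b]))
E
```

```text
17.95 [0.5387 0.0211 0.2532] F [ 1.03 -0.53  0.13] Ftool [-0.6  1.  -0.1] T [-0.007  0.053  0.033] yaw 91.95 q6 -0.041
w 0.058 [[276.9 187.3]]
w 0.003 [[276.9 174. ]]
w 0.119 [[276.8 208. ]]
s 0.058 [[316.5 222.1]]
s 0.003 [[315.9 243.5]]
s 0.119 [[317.2 196.8]]
```

View pics/w6.png

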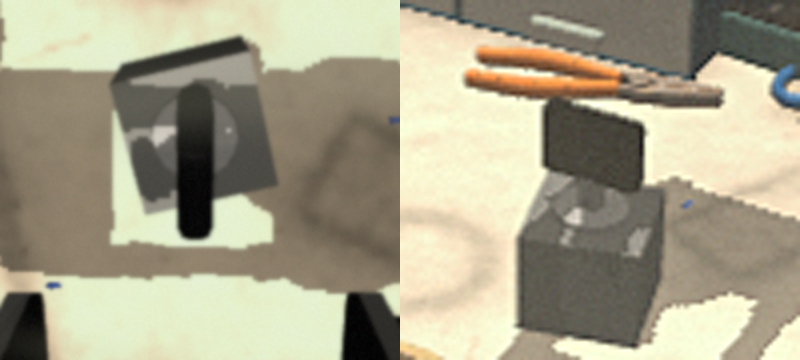

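The key stands upright in the stand: its paddle is at about (195,160) in the wrist crop, the flange is flat on the stand's top, and the gripper is clear. I'm handing it in.

```bash
python3 -c "
from h import *
print(finish_job())"
```

```text
the job is handed in; nothing more can be done
None
```

I turned the valve clockwise onto its stop, put the key back standing in its stand and handed the job in; I never touched the bystanders. Peak torque at the key averaged about 0.35 Nm, roughly 0.23 Nm of it on the stop; `finish_job()` returned no verdict, so the result is unconfirmed.

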